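# Swap the calibration target for culture dishes on a clamped microscope stage

### The job

Get the microscope's slotted stage ready for the next run: flip the red cam lever up to free the sliding jaw, draw the jaw well back, put the black calibration target back on its sloped rest against the lip, and take every culture dish from the blue pad and stand it upright on the stage, one to a slot. Then push the jaw up until it is snug on the dishes and they stand against the back fence over their lit windows, and flip the lever down flat to lock it. Leave the other things on the bench where they are.

Things in the scene. Friction and masses are not known exactly. Their poses are not given: they have to be found in the camera images.
- stage: Black stage on a white light base, fixed; spans x -97..67, y -158..158 mm about its origin at bench level. Its x points to the aluminium back fence (away from the robot). Four slots along x at y = -105, -35, 35, 105 mm, 46 mm wide: floors 52 mm, lands between them 55 mm above the bench. Fence face at x = 45 mm, top 69 mm above the bench. Steel guide rails at y = -144 and 144 mm, tops at 65 mm.
- slot0 (a point): Where a dish belongs in the slot at the stage's y = -105 mm: centre of a round lit window on the slot floor, 20 mm in front of the fence. Axes as the stage's. A 40 mm dish touching the fence has the centre of its underside here.
- slot1 (a point): The same for the slot at y = -35 mm.
- slot2 (a point): The same for the slot at y = +35 mm.
- slot3 (a point): The same for the slot at y = +105 mm.
- jaw (a joint): Sliding aluminium bar across the slots, 18 mm thick, 260 mm long, top 69 mm above the bench (a dish in a slot: 68 mm). Value in m: 0 = face 40 mm from the fence (snug on dishes), grows as it is drawn back (stage -x) to 0.062; least -0.006. Starts near 0.0045, on the 44 mm target. Lever up: slides with about 2 N and stays where left. Lever down: braked, holds about 20 N; do not force.
- jaw_knob (a point): Pull knob of the jaw, an upright black post 14 mm across, 34 mm tall above the jaw's top, on the middle of the bar, 10 mm behind the jaw face; this point is 20 mm above the jaw's top (14 mm below the knob's top). Moves with the jaw.
- lever (a joint): Red cam lever that locks the jaw, hinged on the jaw's block at the stage's +y end. Value in rad: 0 = lies flat, pointing out along the stage's +y (locked, the start); 1.57 = stands straight up (free); stop at 1.68. The cam bites below about 0.8; swinging it takes up to about 10 N at the handle. It stays where it is left.
- lever_hinge (a point): Hinge axis of the lever, parallel to the stage's x, on the lever's middle, 75 mm above the bench. Moves with the jaw.
- lever_grip (a point): Grip point on the red lever, 62 mm from the hinge along the handle, on its middle. The handle is 12 mm wide (across, along the stage's x), 9 mm thick and 80 mm long from the hinge; when flat it overhangs the stage's side in free air.
- target: Black round calibration target with a white face and cross, 44 mm across, 16 mm thick, about 90 g. Origin at the centre of its underside, z out of the white face. At the start it is held in the slot at y = -35 mm (slot1), between fence and jaw.
- rest: White and aluminium sloped rest for the target, 72 by 62 mm, fixed. Origin at its foot; its bed rises 20 degrees (0.35 rad) towards its +x.
- rest_seat (a point): Middle of the rest's sloping bed, 34 mm above the bench; x up the slope, y across, z out of the bed. Bed 66 by 56 mm; a lip 8 mm high, 40 mm wide closes its lower end, inner face at x = -23 mm. The target belongs here: on its underside, white face up, its centre over this point, against the lip or within a few mm of it.
- pad: Blue bench pad, 180 by 180 mm, 3 mm thick, fixed; origin under its middle. The dishes start on it.
- dish_a: Round lidded culture dish with red gel, 40 mm across, 16 mm high, about 30 g; origin at the centre of its underside, z up. May be absent.
- dish_b: Round lidded culture dish with amber gel, 40 mm across, 16 mm high, about 30 g; origin at the centre of its underside, z up. May be absent.
- dish_c: Round lidded culture dish with green gel, 40 mm across, 16 mm high, about 30 g; origin at the centre of its underside, z up. May be absent.
- dish_d: Round lidded culture dish with purple gel, 40 mm across, 16 mm high, about 30 g; origin at the centre of its underside, z up. May be absent.
- jar_1: Bystander: small jar with a white cap, 46 mm across, 62 mm high, at the back. Origin at its underside.
- jar_2: Bystander: small jar with an orange cap, 46 mm across, 62 mm high, at the back. Origin at its underside.
- pen: Bystander: marker pen, white with a blue cap, 132 mm long, 13 mm thick, lying front left. Origin at its underside.
- forceps: Bystander: steel forceps, 115 mm long, 9 mm wide, 4 mm thick, lying between robot and stage. Origin at its underside.
- cassette: Bystander: pink tissue cassette 40 by 29 by 6 mm, near the sloped rest. Origin at its underside.
- timer: Bystander: white bench timer 62 mm wide, 60 mm high, 20 mm thick, standing at the left. Origin at its underside.
Mind the look-alikes: they are no part of the job. Leave any green or yellow look-alike of the rest alone.

How it is judged:
On the way, in this order (a step that is already met when the one before it is completed fails the run):
1. the cam lever is flipped up (value of joint lever above 1.2 rad), for 0.2 s.
2. the jaw is drawn back (value of joint jaw above 0.03 m), for 0.2 s.
3. all dishes stand in slots against the fence and the jaw is closed on them (((x of dish_a in the frame of slot0 between -0.0035 and 0.0035 m and y of dish_a in the frame of slot0 between -0.0045 and 0.0045 m and z of dish_a in the frame of slot0 between -0.003 and 0.003 m) or (x of dish_a in the frame of slot1 between -0.0035 and 0.0035 m and y of dish_a in the frame of slot1 between -0.0045 and 0.0045 m and z of dish_a in the frame of slot1 between -0.003 and 0.003 m) or (x of dish_a in the frame of slot2 between -0.0035 and 0.0035 m and y of dish_a in the frame of slot2 between -0.0045 and 0.0045 m and z of dish_a in the frame of slot2 between -0.003 and 0.003 m) or (x of dish_a in the frame of slot3 between -0.0035 and 0.0035 m and y of dish_a in the frame of slot3 between -0.0045 and 0.0045 m and z of dish_a in the frame of slot3 between -0.003 and 0.003 m)) and angle between each of dish_a, dish_b, dish_c, dish_d's own z axis and vertical below 0.08 rad and ((x of dish_b in the frame of slot0 between -0.0035 and 0.0035 m and y of dish_b in the frame of slot0 between -0.0045 and 0.0045 m and z of dish_b in the frame of slot0 between -0.003 and 0.003 m) or (x of dish_b in the frame of slot1 between -0.0035 and 0.0035 m and y of dish_b in the frame of slot1 between -0.0045 and 0.0045 m and z of dish_b in the frame of slot1 between -0.003 and 0.003 m) or (x of dish_b in the frame of slot2 between -0.0035 and 0.0035 m and y of dish_b in the frame of slot2 between -0.0045 and 0.0045 m and z of dish_b in the frame of slot2 between -0.003 and 0.003 m) or (x of dish_b in the frame of slot3 between -0.0035 and 0.0035 m and y of dish_b in the frame of slot3 between -0.0045 and 0.0045 m and z of dish_b in the frame of slot3 between -0.003 and 0.003 m)) and ((x of dish_c in the frame of slot0 between -0.0035 and 0.0035 m and y of dish_c in the frame of slot0 between -0.0045 and 0.0045 m and z of dish_c in the frame of slot0 between -0.003 and 0.003 m) or (x of dish_c in the frame of slot1 between -0.0035 and 0.0035 m and y of dish_c in the frame of slot1 between -0.0045 and 0.0045 m and z of dish_c in the frame of slot1 between -0.003 and 0.003 m) or (x of dish_c in the frame of slot2 between -0.0035 and 0.0035 m and y of dish_c in the frame of slot2 between -0.0045 and 0.0045 m and z of dish_c in the frame of slot2 between -0.003 and 0.003 m) or (x of dish_c in the frame of slot3 between -0.0035 and 0.0035 m and y of dish_c in the frame of slot3 between -0.0045 and 0.0045 m and z of dish_c in the frame of slot3 between -0.003 and 0.003 m)) and ((x of dish_d in the frame of slot0 between -0.0035 and 0.0035 m and y of dish_d in the frame of slot0 between -0.0045 and 0.0045 m and z of dish_d in the frame of slot0 between -0.003 and 0.003 m) or (x of dish_d in the frame of slot1 between -0.0035 and 0.0035 m and y of dish_d in the frame of slot1 between -0.0045 and 0.0045 m and z of dish_d in the frame of slot1 between -0.003 and 0.003 m) or (x of dish_d in the frame of slot2 between -0.0035 and 0.0035 m and y of dish_d in the frame of slot2 between -0.0045 and 0.0045 m and z of dish_d in the frame of slot2 between -0.003 and 0.003 m) or (x of dish_d in the frame of slot3 between -0.0035 and 0.0035 m and y of dish_d in the frame of slot3 between -0.0045 and 0.0045 m and z of dish_d in the frame of slot3 between -0.003 and 0.003 m)) and value of joint jaw below 0.003 m), for 0.2 s.
4. the cam lever is down flat (value of joint lever below 0.12 rad), for 0.2 s.
At the end, for the whole second after the job is handed in: Every dish stands upright in a slot of its own, within 3.5 mm of its place against the fence and 4.5 mm sideways; jaw within 3 mm of snug; lever within 0.12 rad of flat; the target lies white face up, flush on the sloped rest (0.1 rad), within 10 mm of its seat; all at rest (all of step 3 and value of joint jaw above -0.003 m and value of joint lever below 0.12 rad and x of target in the frame of rest_seat between -0.008 and 0.01 m and y of target in the frame of rest_seat between -0.01 and 0.01 m and z of target in the frame of rest_seat between -0.003 and 0.004 m and angle between the z axis of target and the z axis of rest_seat, either way round below 0.1 rad and angle between target's own z axis and vertical below 0.6 rad and linear speed of each of target, dish_a, dish_b, dish_c, dish_d below 0.01 m/s); the robot touches nothing.
It fails at once if a bystander (jar, pen, forceps, cassette or timer) is knocked away by more than 40 mm (distance of any of jar_1, jar_2, pen, forceps, cassette, timer from where it was at the start of the episode above 0.04 m).
Of dish_a, dish_b, dish_c, dish_d only 3 to 4 are there at a start; the rules pass over those that are not, and their reading is None.
At some moment in a run one of dish_a, dish_b, dish_c, dish_d may be knocked a few centimetres aside while the robot is not near it.
Once in a run the grip may slacken for a moment while it holds something.
It also fails if it takes over 210 s, if anything falls off the work surface, if the arm or the gripper's body presses on something with over 40 N, if the wrist force passes 120 N, or if a joint passes its speed limit or range.

### The arm

A 6-joint arm with a two-finger parallel gripper is mounted at the origin on the work surface. World frame = base frame: x ahead of the robot, y to its left, z up, the work surface at z = 0. Lengths are in m, angles in rad, forces in N, time in s.
With the tool pointing down it reaches from about 0.3 to 0.75 m from the base axis. Payload 8.5 kg.
Tool frame: the origin (TCP) lies midway between the tips of the shut fingers; the grasp point (between the pads) lies 19 mm behind it; z points along the fingers, y is the line along which they close (so a half turn about z gives the same grasp; the last joint's range is limited). The gripper opens to 85 mm and grips with 20 to 120 N. Pads are 22 mm wide; open, the fingers measure 114 mm over their backs; the gripper's body (76 mm by 85 mm) begins 54 mm behind the grasp point. The pads swing forward as they close: fully open they stand 13 mm farther back than shut.
Start: joints at [-1.353, 0.381, 1.297, -0, 1.464, -0.215], TCP at [0.231, -0.499, 0.231] pointing down, gripper open.
Joint ranges: [-3.11, 3.11], [-0.89, 2.33], [0.22, 2.48], [-1.42, 4.56], [0.17, 2.85], [-2.88, 2.88]. Speed limits (rad/s): [2.39, 2.39, 3.14, 3.14, 3.14, 3.14].

### API

Orientations are given as [roll, pitch, yaw] about the fixed x, y, z axes, in that order (R = Rz(yaw) Ry(pitch) Rx(roll)).
In Python, from cell import monitor, vision, sign_off gives the robot as it stands. The module is installed in compiled form; this text tells all that it offers.
- The arm moves only by the shell command python3 -m pendant 'ROWS'. ROWS is JSON, a list of rows, each a list of 5 numbers: the shift along the tool's x, y, z in mm, then the turn about the tool's z in degrees, then the finger opening in mm, from 0 to 85.4. A call has 1 to 12 rows; each row is the pose to reach, as a shift and turn from the pose commanded when the call began, along the tool's axes at that moment; what a row does not reach only later rows make up. A row lasts 1/12 s, in which the tool goes at most 41.7 mm and 7.16 degrees, less where a joint would pass 70% of its speed; a pose out of reach is approached as far as the arm can. A call with a gripper value outside its range is refused whole. The fingers move at their own pace and stop on an object; the grip force is fixed at half the most. Time passes only in rows, so rows that repeat a pose let the fingers close. It gives the time, the measured TCP pose, the force, the opening and the grip force at its end, in the units of the state.
- monitor.read_state(): the state, without advancing time (a new reading comes with each control period).
- vision.grab_frame(name): name is "side" or "top"; returns (picture, depth): 420x560x3 uint8, red, green, blue; 420x560 float32, m along the optical axis (not along the pixel's ray), 0 where there is no reading.
- vision.get_calibration(name): a dict with "intrinsics" (3x3 intrinsics, pixels), "R" (3x3) and "t" (3): a world point X has camera coordinates R X + t. Camera axes: x right, y down, z forward; pixel columns grow to the right and rows downward; lengths in m; the calibration is good to about 2 mm. A picture is of the moment at which its call begins. get_calibration takes no time and is no camera call.
- sign_off(): hands the job in; it is judged then, once.
The state is a dict: "time": time; "q": joint angles; "dq": joint speeds; "tau": joint torques, N m; "eef_pos": TCP position; "orientation": TCP orientation; "ft_force": force on the tool from outside, world axes, zero at the start; "ft_torque": the same for the moment, N m; "finger_gap": opening from 0.0 (shut) to 1.0 (fully open); "grasp_force": force on a finger pad.
Only numpy, scipy, OpenCV 4.12 (cv2) and the standard library are available. Lean on these libraries where they do the work, as an engineer would, in place of code of your own. Each camera call takes 0.05 s, during which the arm holds its last target. There are 200 camera calls.

## Working session

There is one attempt and no reset: what is moved stays moved. The work goes in short steps, Python scripts to look and compute and a shell command to move; the robot and the scene stay as the last step left them, time stands still between calls to the robot, and variables do not carry over. Pictures are saved under pics/ and viewed, at most 14 in all, crops included, and the job is handed in when it is done.

```bash
mkdir -p pics
cat > h.py <<'E'
import numpy as np, cv2
from cell import monitor, vision
def grab(n, tag):
    p,d=vision.grab_frame(n); cv2.imwrite(f'pics/{tag}.png',p[:,:,::-1]); np.save(f'pics/{tag}.npy',d); return p,d
def pt(n,u,v,d=None,z=None):
    c=vision.get_calibration(n); K,R,t=[np.array(c[k]) for k in('intrinsics','R','t')]
    r=np.linalg.solve(K,[u,v,1.]); o=-R.T@t; w=R.T@r
    s=(z-o[2])/w[2] if z is not None else d
    return o+s*w
def px(n,X):
    c=vision.get_calibration(n); K,R,t=[np.array(c[k]) for k in('intrinsics','R','t')]
    a=K@(R@np.array(X)+t); return a[:2]/a[2]
E
python3 - <<'E'
from h import *
grab('top','t0');grab('side','s0')
for n in('top','side'):
    c=vision.get_calibration(n);print(n,np.round(c['intrinsics'],1).tolist(),(-np.array(c['R']).T@c['t']).round(3))
s=monitor.read_state();print(s)
E
```

```text
top [[517.2, 0.0, 274.6], [0.0, 517.2, 213.7], [0.0, 0.0, 1.0]] [ 0.371 -0.036  1.39 ]
side [[546.4, 0.0, 278.3], [0.0, 546.4, 206.4], [0.0, 0.0, 1.0]] [-0.084 -1.04   1.444]
{'time': 0.1, 'q': array([-1.35330356e+00,  3.81113319e-01,  1.29813716e+00,  7.89559903e-06,
        1.46360000e+00, -2.15260869e-01]), 'dq': array([ 0.0008649 , -0.00195196, -0.00200828, -0.00055043,  0.00044339,
       -0.00076776]), 'tau': array([ 5.51627410e-03, -4.49215364e+01, -2.31656581e+01, -1.22800011e-04,
        3.62811661e-03,  7.96521729e-07]), 'eef_pos': array([ 0.23061808, -0.49903596,  0.23079786]), 'orientation': array([-3.14036553e+00, -2.76342719e-04,  4.32752616e-01]), 'ft_force': array([-0.10611064, -0.03446349,  0.3869601 ]), 'ft_torque': array([-0.02245767,  0.01972543,  0.02727333]), 'grasp_force': 0.0, 'finger_gap': 0.9987676785602884}
```

View pics/t0.png

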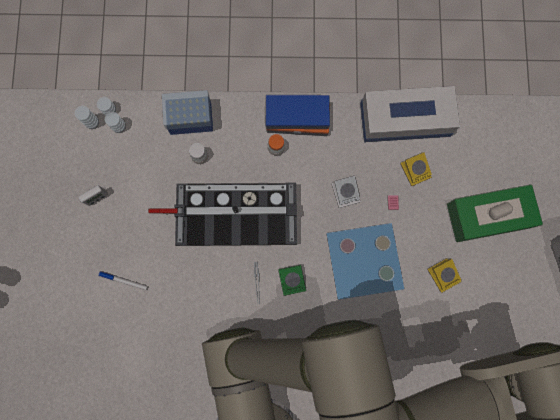

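View pics/s0.png

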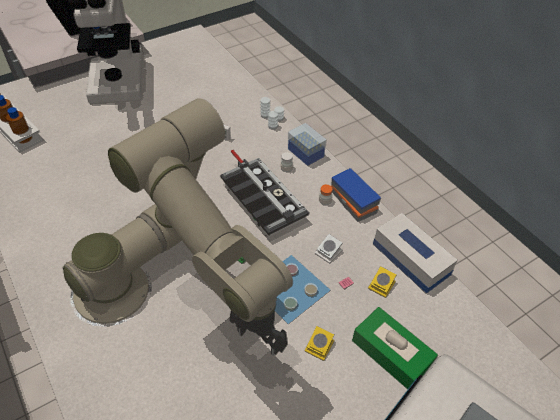

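The top view shows:
- The stage is around (237,214), with the red lever flat at (165,211), the target at (250,199) and the knob at (236,210).
- The pad holds three dishes: red (348,246), amber (383,243) and green (386,273). There is no purple dish.
- There are four rest-like objects: white (346,191), green (293,279), yellow (417,169) and yellow (445,274). The white/aluminium one matches the description. I'll confirm it in a crop.

Run:
```python
import cv2
p=cv2.imread('pics/t0.png')
cv2.imwrite('pics/c1.png',cv2.resize(p[170:255,145:305],None,fx=5,fy=5,interpolation=cv2.INTER_CUBIC))
cv2.imwrite('pics/c2.png',cv2.resize(p[170:305,320:410],None,fx=4.4,fy=4.4,interpolation=cv2.INTER_CUBIC))
```

```text
(no output)
```

View pics/c1.png

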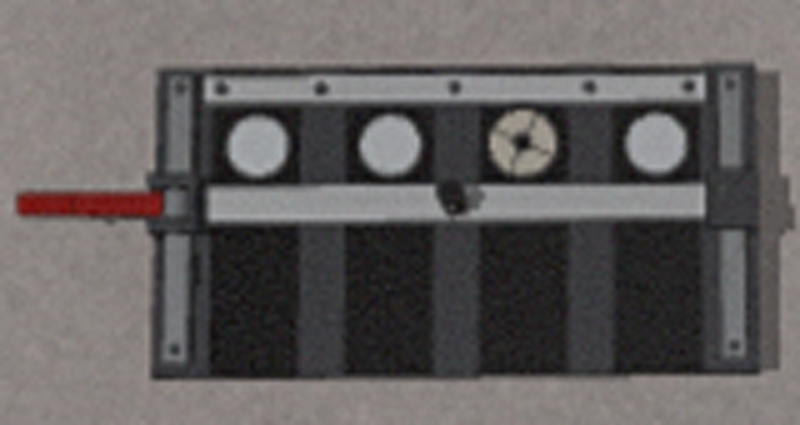

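View pics/c2.png

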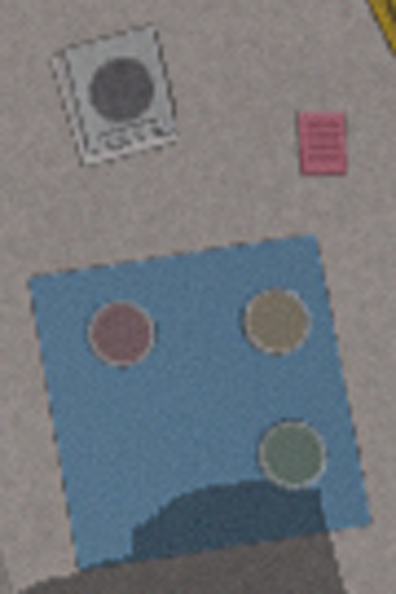

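The white rest is confirmed at crop (118,95), with its lip at the lower end near (130,135). Dishes are at crop (122,333), (276,321) and (292,454). The windows, target, knob and lever are all clear too, so I'll measure now.

Run:
```python
from h import *
d=np.load('pics/t0.npy'); np.set_printoptions(precision=4,suppress=True)
A=lambda x,y:((x+.0)/5+145-.4,(y)/5+170-.4)
B=lambda x,y:(x/4.4+320-.4,y/4.4+170-.4)
def show(n,uv,z):
    u,v=uv; dd=d[int(round(v)),int(round(u))]
    print(n,np.round(uv,1),pt('top',u,v,z=z),'depthpt',pt('top',u,v,d=dd))
P=[show(f'win{i}',A(*q),.052) for i,q in ((3,(258,145)),(2,(390,145)),(0,(656,145)))]
show('target',A(522,141),.068)
show('knobtop',A(451,190),.103)
show('leverend',A(18,204),.0795);show('leverroot',A(162,205),.0795)
show('fenceL',A(205,104),.069);show('fenceR',A(705,103),.069)
show('stageFL',A(152,378),.055);show('stageFR',A(758,373),.055);show('stageBL',A(159,69),.055);show('stageBR',A(754,65),.055)
for n,q in(('red',(122,333)),('amber',(276,321)),('green',(292,454))): show(n,B(*q),.019)
show('bedcircle',B(122,90),.034)
for n,q in(('TL',(65,55)),('TR',(155,28)),('BR',(178,140)),('BL',(88,162))):show('rest'+n,B(*q),.03)
# red/edges height profile of rest
K=pt('top',*B(122,90),z=.034)
for a in(-.03,-.02,-.01,0,.01,.02,.03):
  for yaw in(.2,):
    X=K+[a*np.cos(yaw),a*np.sin(yaw),0];u,v=px('top',X);print(a,pt('top',u,v,d=d[int(round(v)),int(round(u))]))
```

```text
win3 [196.2 198.6] [0.627  0.1698 0.052 ] depthpt [0.6267 0.1696 0.0537]
win2 [222.6 198.6] [0.6279 0.1004 0.052 ] depthpt [0.628  0.1004 0.0516]
win0 [275.8 198.6] [ 0.6298 -0.0396  0.052 ] depthpt [ 0.629  -0.0396  0.056 ]
target [249.  197.8] [0.6279 0.0302 0.068 ] depthpt [0.6271 0.03   0.072 ]
knobtop [234.8 207.6] [0.5954 0.0637 0.103 ] depthpt [0.5952 0.0637 0.1041]
leverend [148.2 210.4] [0.5893 0.2876 0.0795] depthpt [0.5885 0.2865 0.0843]
leverroot [177.  210.6] [0.5897 0.2137 0.0795] depthpt [0.5901 0.2141 0.0776]
fenceL [185.6 190.4] [0.6451 0.1956 0.069 ] depthpt [0.6451 0.1956 0.069 ]
fenceR [285.6 190.2] [ 0.6491 -0.0649  0.069 ] depthpt [ 0.6527 -0.0652  0.0521]
stageFL [175.  245.2] [0.503  0.2197 0.055 ] depthpt [0.5031 0.2198 0.0544]
stageFR [296.2 244.2] [ 0.5097 -0.0939  0.055 ] depthpt [ 0.5098 -0.094   0.0541]
stageBL [176.4 183.4] [0.6666 0.2231 0.055 ] depthpt [0.6671 0.2236 0.0524]
stageBR [295.4 182.6] [ 0.6729 -0.0909  0.055 ] depthpt [ 0.6725 -0.0908  0.0568]
red [347.3 245.3] [ 0.5123 -0.2315  0.019 ] depthpt [ 0.5126 -0.232   0.0155]
amber [382.3 242.6] [ 0.5208 -0.3248  0.019 ] depthpt [ 0.5208 -0.3248  0.019 ]
green [386.  272.8] [ 0.4408 -0.3327  0.019 ] depthpt [ 0.4407 -0.3325  0.0201]
bedcircle [347.3 190.1] [ 0.6591 -0.2308  0.034 ] depthpt [ 0.6593 -0.231   0.0327]
restTL [334.4 182.1] [ 0.6813 -0.1968  0.03  ] depthpt [ 0.6862 -0.1993  0.0085]
restTR [354.8 176. ] [ 0.699 -0.252  0.03 ] depthpt [ 0.7074 -0.2576 -0.0049]
restBR [360.1 201.4] [ 0.6293 -0.2652  0.03  ] depthpt [ 0.6337 -0.2691  0.0068]
restBL [339.6 206.4] [ 0.615  -0.2103  0.03  ] depthpt [ 0.6194 -0.2134  0.0057]
-0.03 [ 0.6319 -0.2385  0.0223]
-0.02 [ 0.6406 -0.2357  0.0282]
-0.01 [ 0.6495 -0.233   0.0329]
0 [ 0.6593 -0.231   0.0327]
0.01 [ 0.668  -0.2283  0.038 ]
0.02 [ 0.6778 -0.2264  0.0376]
0.03 [ 0.6861 -0.2235  0.0441]
```

Stage origin is about (0.6035, 0.065) with yaw about 1°. The heights read correctly (knob 0.104, lever about 0.08, dishes 0.019). I'll write a helper that converts a goal into tool-axis shifts, then head for the lever.

```bash
cat > go.py <<'E'
import sys,numpy as np
from cell import monitor
s=monitor.read_state();p=s['eef_pos'];r=s['orientation'];w=r[2]
print('t',round(s['time'],1),'at',np.round(p*1e3,1),'rpy deg',np.degrees(r).round(1),'F',np.round(s['ft_force'],1),'gap',round(s['finger_gap']*85.4,1),'gf',round(s['grasp_force'],1))
if len(sys.argv)>3:
    g=np.array([float(a) for a in sys.argv[1:4]])/1e3-p
    R=np.array([[np.cos(w),np.sin(w)],[np.sin(w),-np.cos(w)]])
    t=R.T@g[:2]*1e3
    turn=-(float(sys.argv[4])-np.degrees(w)) if len(sys.argv)>4 else 0
    print('shift',t.round(1),round(-g[2]*1e3,1),'turn',round((turn+180)%360-180,1))
E
python3 -m pendant '[[648,-547,0,-66,40],[648,-547,0,-66,40],[648,-547,0,-66,40],[648,-547,0,-66,40],[648,-547,0,-66,40],[648,-547,0,-66,40],[648,-547,0,-66,40],[648,-547,0,-66,40],[648,-547,0,-66,40],[648,-547,0,-66,40],[648,-547,0,-66,40],[648,-547,0,-66,40]]'; python3 go.py 589.3 269.5 160 91
```

```text
time: 1.1
eef_pos: [0.4425, -0.0441, 0.2313]
orientation: [-3.141, -0.0, 1.585]
ft_force: [0.2, -1.3, 0.3]
finger_gap: 0.468
grasp_force: 0.0
t 1.1 at [442.5 -44.1 231.3] rpy deg [-180.    -0.    90.8] F [ 0.2 -1.3  0.3] gap 40.0 gf 0.0
shift [311.5 151.2] 71.3 turn -0.2
```

```bash
python3 -m pendant '[[311,151,71,0,40],[311,151,71,0,40],[311,151,71,0,40],[311,151,71,0,40],[311,151,71,0,40],[311,151,71,0,40],[311,151,71,0,40],[311,151,71,0,40],[311,151,71,0,40],[311,151,71,0,40],[311,151,71,0,40]]'; python3 go.py 589.3 269.5 58 91
python3 - <<'E'
from h import *
grab('top','t1');grab('side','s1')
p=cv2.imread('pics/t1.png')[150:300,100:340];q=cv2.imread('pics/s1.png')[90:240,180:340]
cv2.imwrite('pics/m1.png',np.hstack([cv2.resize(p,(720,450))[:, :400],cv2.resize(q,(400,375)) if 0 else cv2.resize(q,(400,450))]))
E
```

```text
time: 2.02
eef_pos: [0.5886, 0.2675, 0.1592]
orientation: [-3.14, 0.001, 1.586]
ft_force: [-0.5, -0.4, -1.0]
finger_gap: 0.469
grasp_force: 0.0
t 2.0 at [588.6 267.5 159.2] rpy deg [-179.9    0.    90.9] F [-0.5 -0.4 -1. ] gap 40.0 gf 0.0
shift [2.  0.8] 101.2 turn -0.1
```

View pics/m1.png

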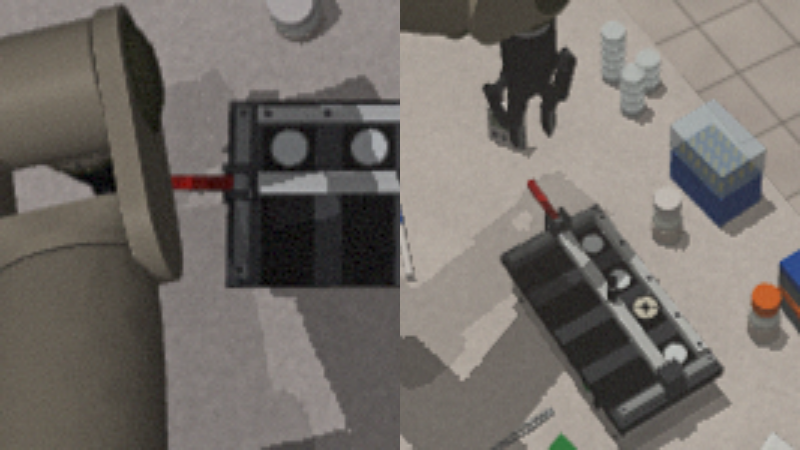

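The side view shows the open fingers hanging above the red lever. The stage is unobstructed, and the target is still in slot1. I'll descend and grip the lever.

```bash
python3 -m pendant '[[2,0,50,0,40],[2,0,101,0,40],[2,0,101,0,40],[2,0,101,0,40]]'; python3 go.py;  python3 -m pendant '[[0,0,0,0,16],[0,0,0,0,16],[0,0,0,0,16],[0,0,0,0,16]]'; python3 -m pendant '[[0,0,0,0,6],[0,0,0,0,6],[0,0,0,0,6],[0,0,0,0,6]]'; python3 go.py
```

```text
time: 2.45
eef_pos: [0.5866, 0.2669, 0.0554]
orientation: [-3.134, 0.002, 1.583]
ft_force: [-0.7, -1.3, 0.2]
finger_gap: 0.469
grasp_force: 0.0
t 2.5 at [586.6 266.9  55.4] rpy deg [-1.795e+02  1.000e-01  9.070e+01] F [-0.7 -1.3  0.2] gap 40.0 gf 0.0
time: 2.78
eef_pos: [0.5896, 0.2688, 0.0613]
orientation: [3.138, -0.001, 1.584]
ft_force: [0.5, -0.3, 0.6]
finger_gap: 0.186
grasp_force: 0.0
time: 3.12
eef_pos: [0.5896, 0.269, 0.0602]
orientation: [3.139, -0.0, 1.585]
ft_force: [1.5, -0.3, 4.9]
finger_gap: 0.122
grasp_force: 58.8
t 3.1 at [589.6 269.   60.2] rpy deg [179.9  -0.   90.8] F [ 1.5 -0.3  4.9] gap 10.4 gf 58.8
```

```bash
python3 -m pendant '[[0,0,-8,0,6],[-2,0,-16,0,6],[-5,0,-23,0,6],[-8,0,-31,0,6],[-12,0,-37,0,6],[-18,0,-43,0,6]]'; python3 go.py; python3 -m pendant '[[-6,0,-5,0,6],[-13,0,-10,0,6],[-20,0,-13,0,6],[-27,0,-16,0,6],[-34,0,-17,0,6],[-41,0,-18,0,6],[-41,0,-18,0,6]]'; python3 go.py
```

```text
time: 3.62
eef_pos: [0.5882, 0.2507, 0.102]
orientation: [-3.139, -0.0, 1.585]
ft_force: [-0.5, 1.7, -13.3]
finger_gap: 0.123
grasp_force: 58.4
t 3.6 at [588.2 250.7 102. ] rpy deg [-179.8   -0.    90.8] F [ -0.5   1.7 -13.3] gap 10.5 gf 58.4
time: 4.2
eef_pos: [0.5903, 0.2086, 0.1215]
orientation: [3.14, -0.0, 1.583]
ft_force: [-1.4, 2.7, -3.7]
finger_gap: 0.1
grasp_force: 58.3
t 4.2 at [590.3 208.6 121.5] rpy deg [179.9  -0.   90.7] F [-1.4  2.7 -3.7] gap 8.5 gf 58.3
```

```bash
python3 -m pendant '[[0,0,0,0,40],[0,0,0,0,40],[0,0,0,0,40],[0,0,-70,0,40],[0,0,-70,0,40],[0,0,-70,0,40]]'; python3 go.py 595.4 63.7 160 91
python3 - <<'E'
from h import *
grab('top','t2');grab('side','s2')
q=cv2.imread('pics/s2.png')[130:250,200:330]
cv2.imwrite('pics/m2.png',cv2.resize(q,None,fx=4,fy=4,interpolation=cv2.INTER_CUBIC))
E
```

```text
time: 4.7
eef_pos: [0.5922, 0.2103, 0.1972]
orientation: [3.129, -0.001, 1.585]
ft_force: [0.1, -1.0, 0.8]
finger_gap: 0.466
grasp_force: 0.0
t 4.7 at [592.2 210.3 197.2] rpy deg [ 1.793e+02 -1.000e-01  9.080e+01] F [ 0.1 -1.   0.8] gap 39.8 gf 0.0
shift [-146.6    1.1] 37.2 turn -0.2
```

View pics/m2.png

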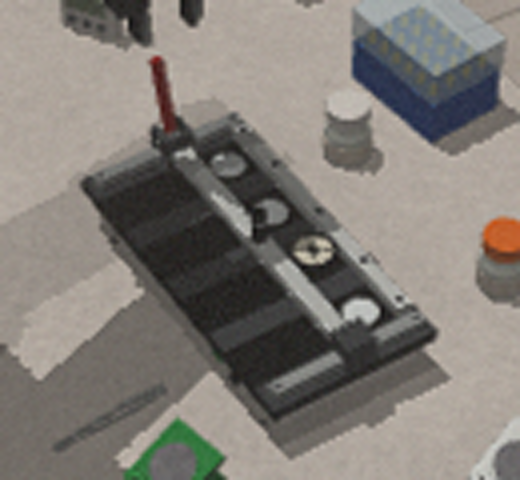

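The lever stands upright, at crop (162,95). Next I'll grip the knob and draw the jaw back.

```bash
python3 -m pendant '[[-146,1,30,0,40],[-146,1,30,0,40],[-146,1,30,0,40],[-146,1,30,0,40],[-146,1,35,0,40],[-146,1,35,0,40]]'; python3 go.py 595.4 63.7 82 91; python3 -m pendant '[[0,0,40,0,40],[0,0,79,0,40],[0,0,79,0,40],[0,0,79,0,40]]'; python3 -m pendant '[[0,0,0,0,18],[0,0,0,0,6],[0,0,0,0,6],[0,0,0,0,6],[0,0,0,0,6]]'; python3 go.py
```

```text
time: 5.3
eef_pos: [0.5921, 0.0629, 0.1534]
orientation: [-3.138, -0.0, 1.582]
ft_force: [-0.5, 0.8, -0.2]
finger_gap: 0.463
grasp_force: 0.0
t 5.3 at [592.1  62.9 153.4] rpy deg [-179.8   -0.    90.7] F [-0.5  0.8 -0.2] gap 39.5 gf 0.0
shift [0.7 3.3] 71.4 turn -0.3
time: 5.63
eef_pos: [0.592, 0.0651, 0.0755]
orientation: [-3.138, -0.0, 1.586]
ft_force: [-0.1, 0.0, 0.5]
finger_gap: 0.469
grasp_force: 0.0
time: 6.05
eef_pos: [0.5939, 0.0643, 0.0789]
orientation: [3.137, -0.0, 1.585]
ft_force: [-0.3, 1.9, 6.8]
finger_gap: 0.138
grasp_force: 58.7
t 6.0 at [593.9  64.3  78.9] rpy deg [179.7  -0.   90.8] F [-0.3  1.9  6.8] gap 11.8 gf 58.7
```

```bash
python3 -m pendant '[[0,-4,0,0,6],[0,-10,0,0,6],[0,-17,0,0,6],[0,-24,0,0,6],[0,-31,0,0,6],[0,-38,0,0,6],[0,-45,0,0,6],[0,-51,0,0,6],[0,-54,0,0,6],[0,-54,0,0,6],[0,-54,0,0,6]]'; python3 go.py; python3 -m pendant '[[0,0,0,0,40],[0,0,0,0,40],[0,0,0,0,40],[0,0,-90,0,40],[0,0,-90,0,40],[0,0,-90,0,60],[0,0,-90,0,60]]'; python3 go.py 628 30.3 150 1
```

```text
time: 6.97
eef_pos: [0.5397, 0.0632, 0.0789]
orientation: [3.137, 0.0, 1.585]
ft_force: [-2.4, 1.7, 8.6]
finger_gap: 0.141
grasp_force: 59.1
t 7.0 at [539.7  63.2  78.9] rpy deg [179.8   0.   90.8] F [-2.4  1.7  8.6] gap 12.1 gf 59.1
time: 7.55
eef_pos: [0.54, 0.063, 0.1692]
orientation: [3.135, 0.001, 1.585]
ft_force: [0.7, -0.2, -0.5]
finger_gap: 0.698
grasp_force: 0.0
t 7.5 at [540.   63.  169.2] rpy deg [179.6   0.   90.8] F [ 0.7 -0.2 -0.5] gap 59.6 gf 0.0
shift [-33.9  87.5] 19.2 turn 89.8
```

```bash
python3 -m pendant '[[-34,87,0,90,60],[-34,87,0,90,60],[-34,87,0,90,60],[-34,87,0,90,60],[-34,87,0,90,60],[-34,87,0,90,60],[-34,87,0,90,60],[-34,87,0,90,60],[-34,87,0,90,60],[-34,87,0,90,60],[-34,87,0,90,60],[-34,87,0,90,60]]'; python3 -m pendant '[[0,0,0,4,60],[0,0,0,4,60],[0,0,0,4,60]]'; python3 go.py 627.5 30.3 57 1;python3 - <<'E'
from h import *
p,d=grab('side','s3')
q=cv2.imread('pics/s3.png')[110:270,200:370]
cv2.imwrite('pics/m3.png',cv2.resize(q,None,fx=3.7,fy=3.7,interpolation=cv2.INTER_CUBIC))
E
```

```text
time: 8.55
eef_pos: [0.6256, 0.0304, 0.1643]
orientation: [-3.141, 0.003, 0.078]
ft_force: [-0.0, -0.2, 0.6]
finger_gap: 0.702
grasp_force: 0.0
time: 8.8
eef_pos: [0.6258, 0.0304, 0.1649]
orientation: [-3.141, 0.002, 0.017]
ft_force: [-0.1, 0.5, 0.6]
finger_gap: 0.703
grasp_force: 0.0
t 8.8 at [625.8  30.4 164.9] rpy deg [-1.8e+02  1.0e-01  1.0e+00] F [-0.1  0.5  0.6] gap 60.0 gf 0.0
shift [1.7 0.1] 107.9 turn -0.0
```

View pics/m3.png

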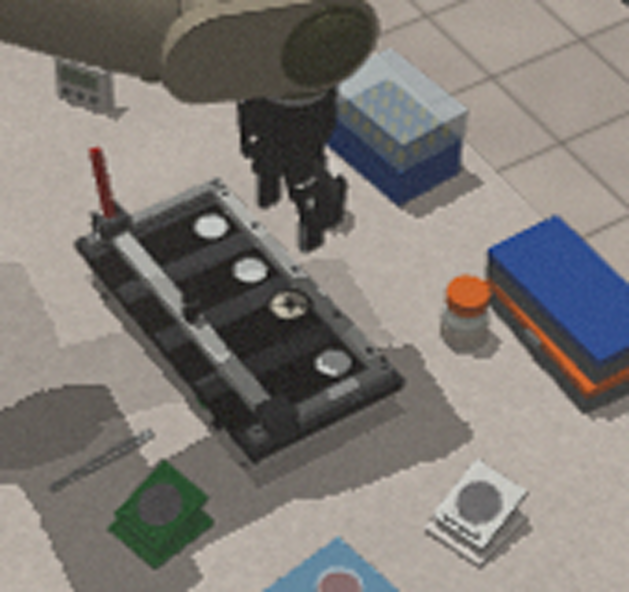

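The jaw is well back, with the knob at crop (190,312). The target lies free in slot1 at (290,306). I'll check that against the side camera, then descend.

```bash
python3 -c "
from h import *
print(pt('side',290/3.7+200-.4,306/3.7+110-.4,z=.068))
for a,b in((210,226),(250,269),(333,362)):print(pt('side',a/3.7+199.6,b/3.7+109.6,z=.052))"
python3 -m pendant '[[2,0,40,0,60],[2,0,80,0,60],[2,0,98,0,60],[2,0,106,0,60],[2,0,106,0,60],[2,0,106,0,60],[2,0,106,0,60]]'; python3 go.py 627.5 30.3 57 1
```

```text
[0.62713283 0.02778757 0.068     ]
[0.6262801  0.17088216 0.052     ]
[0.62881817 0.1009896  0.052     ]
[ 0.63124106 -0.0397302   0.052     ]
time: 9.43
eef_pos: [0.6291, 0.0303, 0.0621]
orientation: [3.141, -0.003, 0.015]
ft_force: [-0.1, -0.5, 0.4]
finger_gap: 0.705
grasp_force: 0.0
t 9.4 at [629.1  30.3  62.1] rpy deg [180.   -0.2   0.9] F [-0.1 -0.5  0.4] gap 60.2 gf 0.0
shift [-1.6 -0.1] 5.1 turn -0.1
```

```bash
python3 -m pendant '[[0,0,3,0,60],[0,0,4,0,60],[0,0,4,0,60],[0,0,4,0,60]]'; python3 -m pendant '[[0,0,0,0,46],[0,0,0,0,34],[0,0,0,0,34],[0,0,0,0,34],[0,0,0,0,34],[0,0,0,0,34]]';python3 -m pendant '[[0,0,-10,0,34],[0,0,-30,0,34],[0,0,-60,0,34],[0,0,-90,0,34],[0,0,-100,0,34],[0,0,-100,0,34]]'; python3 go.py 650 -230 150 15
```

```text
time: 9.77
eef_pos: [0.6283, 0.0303, 0.0567]
orientation: [3.141, -0.001, 0.015]
ft_force: [1.4, 0.1, 0.8]
finger_gap: 0.705
grasp_force: 0.0
time: 10.27
eef_pos: [0.6286, 0.0294, 0.0573]
orientation: [3.14, -0.001, 0.015]
ft_force: [-1.8, -3.4, 6.8]
finger_gap: 0.483
grasp_force: 59.9
time: 10.77
eef_pos: [0.6292, 0.0305, 0.1594]
orientation: [3.141, -0.006, 0.015]
ft_force: [-0.4, 0.4, -1.5]
finger_gap: 0.482
grasp_force: 61.3
t 10.8 at [629.2  30.5 159.4] rpy deg [180.   -0.3   0.9] F [-0.4  0.4 -1.5] gap 41.1 gf 61.3
shift [ 16.8 260.8] 9.4 turn -14.1
```

```bash
python3 -c "
from h import *
print(pt('side',480/3.7+199.6,502/3.7+109.6,z=.034), pt('side',343/3.7+199.6,586/3.7+109.6,z=.019))
# fit the bed plane from depth of both cameras
for n,f in(('top','t0'),('side','s0')):
    d=np.load(f'pics/{f}.npy');Q=[]
    for a in np.linspace(-.018,.02,20):
        for b in np.linspace(-.02,.02,20):
            X=np.array([.6591+a*.966-b*.259,-.2308+a*.259+b*.966,.034+a*.364]);u,v=px(n,X)
            Q.append(pt(n,u,v,d=d[int(round(v)),int(round(u))]))
    Q=np.array(Q);A=np.c_[Q[:,0]-.6591,Q[:,1]+.2308,np.ones(len(Q))]
    c=np.linalg.lstsq(A,Q[:,2],rcond=None)[0];print(n,c,'slope deg',np.degrees(np.arctan(np.hypot(*c[:2]))),'yaw',np.degrees(np.arctan2(c[1],c[0])))
"
python3 go.py 663 -229.8 100 15
```

```text
[ 0.6603436  -0.23149431  0.034     ] [ 0.51480751 -0.23418245  0.019     ]
top [-2.52971439  1.81347841  0.03758414] slope deg 72.18899264661023 yaw 144.3643657251996
side [-0.75567225 -1.0004816   0.03540645] slope deg 51.42490695196644 yaw -127.0640610549335
t 10.8 at [629.2  30.5 159.4] rpy deg [180.   -0.3   0.9] F [-0.4  0.4 -1.5] gap 41.1 gf 61.3
shift [ 29.8 260.7] 59.4 turn -14.1
```

```bash
python3 -m pendant '[[30,261,0,-14,34],[30,261,0,-14,34],[30,261,0,-14,34],[30,261,0,-14,34],[30,261,0,-14,34],[30,261,0,-14,34],[30,261,0,-14,34],[30,261,0,-14,34],[30,261,40,-14,34],[30,261,59,-14,34],[30,261,59,-14,34],[30,261,59,-14,34]]'; python3 go.py 663.5 -230 52 15
```

```text
time: 11.77
eef_pos: [0.6617, -0.2287, 0.0961]
orientation: [-3.139, 0.002, 0.26]
ft_force: [-0.2, 0.8, -0.2]
finger_gap: 0.483
grasp_force: 61.4
t 11.8 at [ 661.7 -228.7   96.1] rpy deg [-1.799e+02  1.000e-01  1.490e+01] F [-0.2  0.8 -0.2] gap 41.3 gf 61.4
shift [1.4 1.8] 44.1 turn -0.1
```

```bash
python3 -m pendant '[[1,1,20,0,34],[1,1,35,0,34],[1,1,40,0,34],[1,1,40,0,34],[1,1,40,0,34]]'; python3 go.py 663.5 -230 49 15; python3 -c "
from h import *
grab('side','s4');q=cv2.imread('pics/s4.png')[190:290,280:400]
cv2.imwrite('pics/m4.png',cv2.resize(q,None,fx=5,fy=5,interpolation=cv2.INTER_CUBIC))"
```

```text
time: 12.18
eef_pos: [0.6639, -0.2308, 0.0589]
orientation: [3.14, -0.002, 0.26]
ft_force: [-0.1, 0.2, -0.3]
finger_gap: 0.483
grasp_force: 61.4
t 12.2 at [ 663.9 -230.8   58.9] rpy deg [ 1.799e+02 -1.000e-01  1.490e+01] F [-0.1  0.2 -0.3] gap 41.3 gf 61.4
shift [-0.2 -0.9] 9.9 turn -0.1
```

View pics/m4.png

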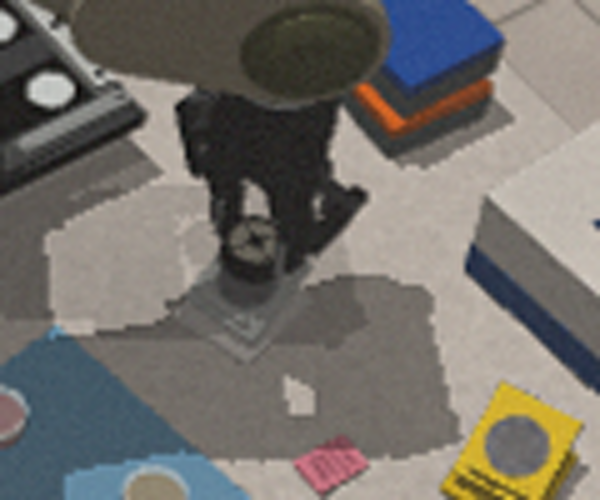

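The target is held level over the white rest, at crop (250,250). I'll lower it gently to contact.

```bash
python3 -m pendant '[[0,0,4,0,34],[0,0,7,0,34],[0,0,7,0,34],[0,0,7,0,34]]'; python3 -m pendant '[[0,0,1,0,34],[0,0,2,0,34],[0,0,2,0,34]]';python3 -m pendant '[[0,0,1,0,34],[0,0,2,0,34],[0,0,2,0,34]]'; python3 go.py 663.5 -230 49 15
```

```text
time: 12.57
eef_pos: [0.6632, -0.2308, 0.0503]
orientation: [-3.141, 0.0, 0.259]
ft_force: [-0.6, -0.3, -1.5]
finger_gap: 0.481
grasp_force: 61.4
time: 12.82
eef_pos: [0.6634, -0.2309, 0.0483]
orientation: [3.141, -0.0, 0.259]
ft_force: [0.8, -0.1, -0.5]
finger_gap: 0.485
grasp_force: 61.4
time: 13.07
eef_pos: [0.6633, -0.231, 0.0472]
orientation: [3.141, -0.0, 0.259]
ft_force: [-3.2, 0.6, 6.0]
finger_gap: 0.482
grasp_force: 62.1
t 13.1 at [ 663.3 -231.    47.2] rpy deg [180.   -0.   14.9] F [-3.2  0.6  6. ] gap 41.1 gf 62.1
shift [ 0.5 -1. ] -1.8 turn -0.1
```

```bash
python3 -m pendant '[[0,0,0,0,56],[0,0,0,0,56],[0,0,0,0,56],[0,0,0,0,56],[0,0,-40,0,60],[0,0,-80,0,60],[0,0,-110,0,60],[-150,150,-110,14,60],[-150,150,-110,14,60],[-150,150,-110,14,60],[-150,150,-110,14,60],[-150,150,-110,14,60]]'; python3 go.py 400 -480 200 1
```

```text
time: 14.07
eef_pos: [0.5575, -0.4124, 0.1563]
orientation: [-3.141, 0.0, 0.015]
ft_force: [-0.2, -0.2, -0.1]
finger_gap: 0.702
grasp_force: 0.0
t 14.1 at [ 557.5 -412.4  156.3] rpy deg [-180.     0.     0.9] F [-0.2 -0.2 -0.1] gap 60.0 gf 0.0
shift [-158.5   65.2] -43.7 turn -0.1
```

```bash
python3 -m pendant '[[-158,65,-44,0,60],[-158,65,-44,0,60],[-158,65,-44,0,60],[-158,65,-44,0,60],[-158,65,-44,0,60]]'; python3 -c "
from h import *
grab('top','t5');grab('side','s5');q=cv2.imread('pics/t5.png')[165:300,320:415]
q2=cv2.imread('pics/s5.png')[220:330,260:350]
cv2.imwrite('pics/m5.png',np.hstack([cv2.resize(q,(418,594),interpolation=cv2.INTER_CUBIC),cv2.resize(q2,(360,440),interpolation=cv2.INTER_CUBIC)]) if 0 else np.hstack([cv2.resize(q,(418,594),interpolation=2),cv2.copyMakeBorder(cv2.resize(q2,(360,440),interpolation=2),0,154,0,0,0)]))"
```

```text
time: 14.48
eef_pos: [0.3973, -0.4811, 0.2022]
orientation: [3.139, 0.0, 0.01]
ft_force: [0.6, 0.5, -0.1]
finger_gap: 0.702
grasp_force: 0.0
```

View pics/m5.png

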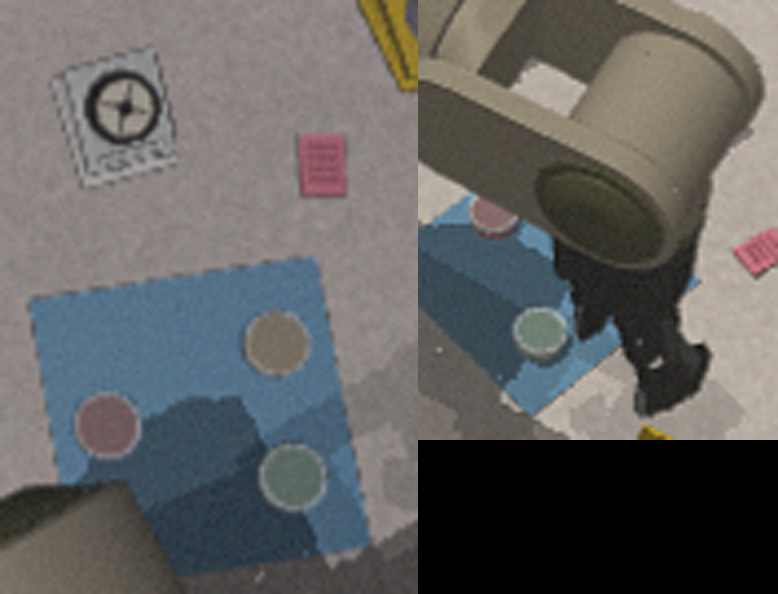

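The target lies on the rest, white face up, at crop (122,108). The red dish was knocked to (108,426). Amber is at (276,343) and green at (292,477), so I'll measure all four.

```bash
python3 -c "
from h import *
B=lambda x,y:(x/4.4+319.6,y/4.4+164.6)
for n,q,z in(('red',(108,426),.019),('amber',(276,343),.019),('green',(292,477),.019),('target',(122,108),.049)):print(n,pt('top',*B(*q),z=z).round(4))
import math
n=np.array([-.342*.966,-.342*.259,.94]);print('target base',pt('top',*B(122,108),z=.0503)-.016*n)
print('side green',pt('side',(540-418)/4+259.6,330/4+219.6,z=.019))
"; python3 go.py 440.5 -333 100 1
```

```text
red [ 0.4693 -0.2226  0.019 ]
amber [ 0.5208 -0.3248  0.019 ]
green [ 0.4402 -0.3327  0.019 ]
target [ 0.6583 -0.2287  0.049 ]
target base [ 0.66333643 -0.22710331  0.03526   ]
side green [ 0.4400461  -0.33488091  0.019     ]
t 14.6 at [ 400.  -479.6  201.1] rpy deg [179.9  -0.    0.7] F [ 0.3  0.6 -0.6] gap 60.3 gf 0.0
shift [  42.1 -146.1] 101.1 turn -0.3
```

The target sits about 4.5 mm up-slope and 3 mm sideways from its seat, which is within limits. Next, the green dish to slot0.

```bash
python3 -m pendant '[[42,-146,50,0,60],[42,-146,90,0,60],[42,-146,120,0,60],[42,-146,140,0,60],[42,-146,140,0,60],[42,-146,140,0,60],[42,-146,140,0,60],[42,-146,140,0,60]]'; python3 go.py 440.2 -333.3 9 1
```

```text
time: 15.25
eef_pos: [0.4426, -0.332, 0.0608]
orientation: [3.141, -0.001, 0.016]
ft_force: [0.8, -0.1, 0.6]
finger_gap: 0.7
grasp_force: 0.0
t 15.2 at [ 442.6 -332.    60.8] rpy deg [180.   -0.    0.9] F [ 0.8 -0.1  0.6] gap 59.8 gf 0.0
shift [-2.4  1.2] 51.8 turn -0.1
```

```bash
python3 -m pendant '[[-2,1,30,0,60],[-2,1,48,0,60],[-2,1,51,0,60],[-2,1,51,0,60],[-2,1,51,0,60]]'; python3 -m pendant '[[0,0,0,0,44],[0,0,0,0,30],[0,0,0,0,30],[0,0,0,0,30],[0,0,0,0,30],[0,0,0,0,30]]';python3 go.py;python3 -m pendant '[[0,0,-10,0,30],[0,0,-30,0,30],[0,0,-60,0,30],[0,0,-90,0,30],[0,0,-120,0,30],[0,0,-120,0,30]]'; python3 go.py 615 -39.6 130 1
```

```text
time: 15.67
eef_pos: [0.4402, -0.3341, 0.0108]
orientation: [3.139, -0.002, 0.014]
ft_force: [-0.4, 0.5, 0.7]
finger_gap: 0.705
grasp_force: 0.0
time: 16.17
eef_pos: [0.4401, -0.3336, 0.0113]
orientation: [3.139, -0.002, 0.015]
ft_force: [-2.1, 1.2, 10.1]
finger_gap: 0.432
grasp_force: 59.0
t 16.2 at [ 440.1 -333.6   11.3] rpy deg [ 1.798e+02 -1.000e-01  9.000e-01] F [-2.1  1.2 10.1] gap 36.9 gf 59.0
time: 16.67
eef_pos: [0.4412, -0.3346, 0.1361]
orientation: [3.133, -0.007, 0.015]
ft_force: [0.9, 0.1, -0.1]
finger_gap: 0.428
grasp_force: 60.1
t 16.7 at [ 441.2 -334.6  136.1] rpy deg [179.5  -0.4   0.9] F [ 0.9  0.1 -0.1] gap 36.5 gf 60.1
shift [ 178.2 -292.3] 6.1 turn -0.1
```

```bash
python3 -m pendant '[[183,-292,6,0,30],[183,-292,6,0,30],[183,-292,6,0,30],[183,-292,6,0,30],[183,-292,6,0,30],[183,-292,6,0,30],[183,-292,6,0,30],[183,-292,6,0,30],[183,-292,6,0,30],[183,-292,6,0,30],[183,-292,6,0,30]]'; python3 go.py 622 -39.6 63 1
```

```text
time: 17.58
eef_pos: [0.618, -0.038, 0.1236]
orientation: [3.141, 0.0, 0.016]
ft_force: [-0.0, -0.7, -0.1]
finger_gap: 0.432
grasp_force: 60.1
t 17.6 at [618.  -38.  123.6] rpy deg [180.    0.    0.9] F [-0.  -0.7 -0.1] gap 36.9 gf 60.1
shift [4.  1.7] 60.6 turn -0.1
```

```bash
python3 -m pendant '[[4,1,30,0,30],[4,1,50,0,30],[4,1,58,0,30],[4,1,58,0,30],[4,1,58,0,30]]'; python3 go.py 622 -39.6 61 1
```

```text
time: 18.0
eef_pos: [0.6221, -0.0402, 0.0662]
orientation: [3.141, -0.0, 0.014]
ft_force: [0.4, -0.1, -0.3]
finger_gap: 0.425
grasp_force: 60.1
t 18.0 at [622.1 -40.2  66.2] rpy deg [180.   -0.    0.8] F [ 0.4 -0.1 -0.3] gap 36.3 gf 60.1
shift [-0.1 -0.6] 5.2 turn -0.2
```

```bash
python3 -m pendant '[[0,0,2,0,30],[0,0,4,0,30],[0,0,4,0,30],[0,0,4,0,30]]'; python3 go.py;  python3 -m pendant '[[0,0,1,0,30],[0,0,2,0,30],[0,0,2,0,30]]'; python3 go.py 622 -39.6 61 1
```

```text
time: 18.33
eef_pos: [0.6223, -0.0391, 0.0618]
orientation: [3.141, -0.001, 0.015]
ft_force: [0.4, -1.0, -0.3]
finger_gap: 0.429
grasp_force: 60.1
t 18.3 at [622.3 -39.1  61.8] rpy deg [180.   -0.    0.9] F [ 0.4 -1.  -0.3] gap 36.7 gf 60.1
time: 18.58
eef_pos: [0.6223, -0.039, 0.0603]
orientation: [3.141, -0.001, 0.015]
ft_force: [-2.5, 0.6, 6.5]
finger_gap: 0.43
grasp_force: 61.0
t 18.6 at [622.3 -39.   60.3] rpy deg [ 1.8e+02 -1.0e-01  9.0e-01] F [-2.5  0.6  6.5] gap 36.7 gf 61.0
shift [-0.4  0.6] -0.7 turn -0.1
```

Contact came at exactly the expected floor height. I'll release and go for the amber dish.

```bash
python3 -m pendant '[[0,0,0,0,48],[0,0,0,0,48],[0,0,0,0,48],[0,0,0,0,48],[0,0,-40,0,48],[0,0,-80,0,48],[0,0,-80,0,60]]'; python3 -m pendant '[[-106,284,0,0,60],[-106,284,0,0,60],[-106,284,0,0,60],[-106,284,0,0,60],[-106,284,0,0,60],[-106,284,0,0,60],[-106,284,0,0,60],[-106,284,40,0,60],[-106,284,80,0,60],[-106,284,80,0,60],[-106,284,80,0,60]]'; python3 go.py 520.8 -324.8 10 1
```

```text
time: 19.17
eef_pos: [0.6251, -0.0397, 0.1469]
orientation: [3.138, -0.012, 0.015]
ft_force: [-0.2, -0.7, 1.6]
finger_gap: 0.686
grasp_force: 0.0
time: 20.08
eef_pos: [0.5198, -0.324, 0.0583]
orientation: [-3.139, 0.003, 0.015]
ft_force: [-0.2, -0.3, -0.3]
finger_gap: 0.698
grasp_force: 0.0
t 20.1 at [ 519.8 -324.    58.3] rpy deg [-179.8    0.2    0.8] F [-0.2 -0.3 -0.3] gap 59.7 gf 0.0
shift [1.  0.8] 48.3 turn -0.2
```

```bash
python3 -c "
from h import *
grab('side','s6');q=cv2.imread('pics/s6.png')[140:340,210:370]
cv2.imwrite('pics/m6.png',cv2.resize(q,None,fx=3,fy=3,interpolation=2))"
```

```text
(no output)
```

View pics/m6.png

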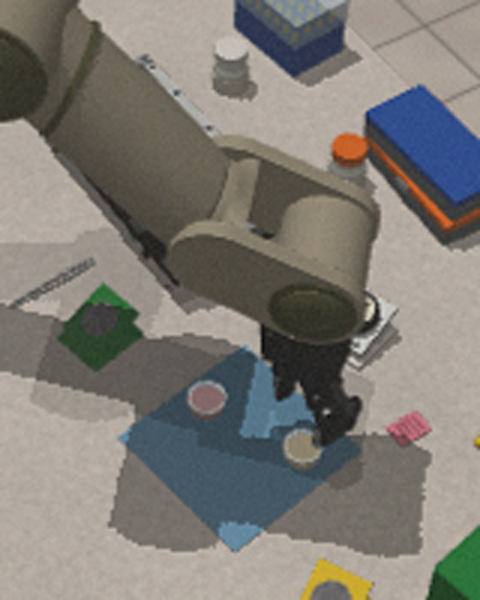

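Amber is at crop (302,447) and red at (207,397). I'll check both in the side camera before gripping.

```bash
python3 -c "
from h import *
print(pt('side',302/3+209.6,447/3+139.6,z=.019),pt('side',207/3+209.6,397/3+139.6,z=.019))"
python3 -m pendant '[[1,1,30,0,60],[1,1,46,0,60],[1,1,49,0,60],[1,1,49,0,60],[1,1,49,0,60]]'; python3 go.py 520.8 -324.8 10 1
```

```text
[ 0.51922047 -0.327612    0.019     ] [ 0.46975251 -0.22401296  0.019     ]
time: 20.55
eef_pos: [0.5226, -0.326, 0.0127]
orientation: [3.139, -0.003, 0.016]
ft_force: [0.1, 0.5, 0.9]
finger_gap: 0.704
grasp_force: 0.0
t 20.6 at [ 522.6 -326.    12.7] rpy deg [179.9  -0.2   0.9] F [0.1 0.5 0.9] gap 60.1 gf 0.0
shift [-1.8 -1.2] 2.7 turn -0.1
```

```bash
python3 -m pendant '[[-1,0,2,0,44],[-1,0,2,0,30],[-1,0,2,0,30],[-1,0,2,0,30],[-1,0,2,0,30],[-1,0,2,0,30]]';python3 go.py;python3 -m pendant '[[0,0,-10,0,30],[0,0,-30,0,30],[0,0,-60,0,30],[0,0,-90,0,30],[0,0,-120,0,30],[0,0,-120,0,30]]'; python3 -m pendant '[[105,-355,0,0,30],[105,-355,0,0,30],[105,-355,0,0,30],[105,-355,0,0,30],[105,-355,0,0,30],[105,-355,0,0,30],[105,-355,0,0,30],[105,-355,0,0,30],[105,-355,0,0,30],[105,-355,0,0,30],[105,-355,0,0,30],[105,-355,0,0,30]]'; python3 go.py 622 30.3 65 1
```

```text
time: 21.05
eef_pos: [0.5209, -0.326, 0.0102]
orientation: [3.14, -0.002, 0.015]
ft_force: [-1.8, 2.1, 8.6]
finger_gap: 0.433
grasp_force: 59.1
t 21.1 at [ 520.9 -326.    10.2] rpy deg [ 1.799e+02 -1.000e-01  9.000e-01] F [-1.8  2.1  8.6] gap 37.0 gf 59.1
time: 21.55
eef_pos: [0.5223, -0.3272, 0.1357]
orientation: [3.133, -0.008, 0.015]
ft_force: [0.5, -1.2, 0.4]
finger_gap: 0.431
grasp_force: 60.1
time: 22.55
eef_pos: [0.62, 0.0306, 0.1286]
orientation: [3.141, -0.0, 0.015]
ft_force: [-0.2, 0.2, -0.0]
finger_gap: 0.432
grasp_force: 60.2
t 22.6 at [620.   30.6 128.6] rpy deg [180.   -0.    0.9] F [-0.2  0.2 -0. ] gap 36.9 gf 60.2
shift [2.  0.3] 63.6 turn -0.1
```

```bash
python3 -m pendant '[[2,0,30,0,30],[2,0,56,0,30],[2,0,64,0,30],[2,0,64,0,30],[2,0,64,0,30],[2,0,64,0,30]]'; python3 -m pendant '[[0,0,2,0,30],[0,0,4,0,30],[0,0,4,0,30],[0,0,4,0,30]]'; python3 go.py 622 30.3 59 1
```

```text
time: 23.05
eef_pos: [0.6229, 0.0303, 0.0661]
orientation: [3.141, -0.003, 0.014]
ft_force: [-0.4, 0.1, 0.3]
finger_gap: 0.433
grasp_force: 60.2
time: 23.38
eef_pos: [0.6221, 0.031, 0.0606]
orientation: [3.142, -0.0, 0.015]
ft_force: [-0.3, -0.3, -0.4]
finger_gap: 0.431
grasp_force: 60.2
t 23.4 at [622.1  31.   60.6] rpy deg [180.   -0.    0.9] F [-0.3 -0.3 -0.4] gap 36.8 gf 60.2
shift [-0.2  0.7] 1.6 turn -0.1
```

```bash
python3 -m pendant '[[0,0.5,1,0,30],[0,0.5,2,0,30],[0,0.5,2,0,30]]';  python3 go.py; python3 -m pendant '[[0,0,0,0,48],[0,0,0,0,48],[0,0,0,0,48],[0,0,0,0,48],[0,0,-40,0,48],[0,0,-80,0,48],[0,0,-80,0,60]]'; python3 -m pendant '[[-157,252,0,0,60],[-157,252,0,0,60],[-157,252,0,0,60],[-157,252,0,0,60],[-157,252,0,0,60],[-157,252,0,0,60],[-157,252,0,0,60],[-157,252,40,0,60],[-157,252,80,0,60],[-157,252,80,0,60],[-157,252,80,0,60]]'; python3 go.py 469.5 -223.2 10 1;  python3 -c "
from h import *
grab('side','s7');q=cv2.imread('pics/s7.png')[140:340,210:370]
cv2.imwrite('pics/m7.png',cv2.resize(q,None,fx=3,fy=3,interpolation=2))"
```

```text
time: 23.63
eef_pos: [0.6223, 0.0304, 0.0592]
orientation: [3.141, -0.001, 0.015]
ft_force: [-1.8, 0.7, 6.5]
finger_gap: 0.435
grasp_force: 60.9
t 23.6 at [622.3  30.4  59.2] rpy deg [180.   -0.    0.9] F [-1.8  0.7  6.5] gap 37.1 gf 60.9
time: 24.22
eef_pos: [0.6251, 0.0302, 0.1459]
orientation: [3.14, -0.013, 0.015]
ft_force: [-0.6, -0.6, 1.8]
finger_gap: 0.685
grasp_force: 0.0
time: 25.13
eef_pos: [0.4684, -0.2235, 0.0577]
orientation: [-3.139, 0.003, 0.015]
ft_force: [-0.1, -0.3, 0.1]
finger_gap: 0.7
grasp_force: 0.0
t 25.1 at [ 468.4 -223.5   57.7] rpy deg [-179.9    0.2    0.8] F [-0.1 -0.3  0.1] gap 59.8 gf 0.0
shift [ 1.1 -0.3] 47.7 turn -0.2
```

View pics/m7.png

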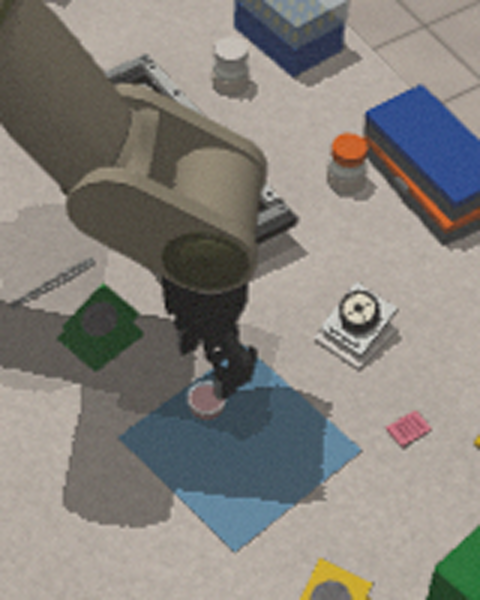

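Red is unmoved at crop (207,398), and the rest of the pad is empty. The target is flush on its rest at (360,310). I'll pick up red and take it to slot2.

```bash
python3 -m pendant '[[1,0,30,0,60],[1,0,45,0,60],[1,0,48,0,60],[1,0,48,0,60],[1,0,48,0,60]]'; python3 -m pendant '[[0,0,2,0,44],[0,0,2,0,30],[0,0,2,0,30],[0,0,2,0,30],[0,0,2,0,30],[0,0,2,0,30]]';python3 go.py;python3 -m pendant '[[0,0,-10,0,30],[0,0,-30,0,30],[0,0,-60,0,30],[0,0,-90,0,30],[0,0,-120,0,30],[0,0,-120,0,30]]'; python3 go.py 622 100.4 130 1
```

```text
time: 25.6
eef_pos: [0.471, -0.2242, 0.0122]
orientation: [3.14, -0.002, 0.016]
ft_force: [-0.8, 0.2, -0.1]
finger_gap: 0.701
grasp_force: 0.0
time: 26.1
eef_pos: [0.4705, -0.2241, 0.01]
orientation: [3.14, -0.002, 0.015]
ft_force: [-0.4, 0.8, 9.6]
finger_gap: 0.432
grasp_force: 58.9
t 26.1 at [ 470.5 -224.1   10. ] rpy deg [ 1.799e+02 -1.000e-01  9.000e-01] F [-0.4  0.8  9.6] gap 36.9 gf 58.9
time: 26.6
eef_pos: [0.4718, -0.2252, 0.1347]
orientation: [3.135, -0.008, 0.015]
ft_force: [0.6, -0.1, 1.2]
finger_gap: 0.433
grasp_force: 60.1
t 26.6 at [ 471.8 -225.2  134.7] rpy deg [179.6  -0.5   0.9] F [ 0.6 -0.1  1.2] gap 37.0 gf 60.1
shift [ 155.1 -323.3] 4.7 turn -0.1
```

```bash
python3 -m pendant '[[155,-323,2,0,30],[155,-323,2,0,30],[155,-323,2,0,30],[155,-323,2,0,30],[155,-323,2,0,30],[155,-323,2,0,30],[155,-323,2,0,30],[155,-323,2,0,30],[155,-323,2,0,30],[155,-323,2,0,30],[155,-323,2,0,30],[155,-323,2,0,30]]'; python3 go.py 622 100.4 65 1
```

```text
time: 27.6
eef_pos: [0.6197, 0.1009, 0.1265]
orientation: [3.141, 0.0, 0.015]
ft_force: [-0.7, -1.7, -0.5]
finger_gap: 0.433
grasp_force: 60.2
t 27.6 at [619.7 100.9 126.5] rpy deg [180.    0.    0.8] F [-0.7 -1.7 -0.5] gap 37.0 gf 60.2
shift [2.3 0.5] 61.5 turn -0.2
```

```bash
python3 -m pendant '[[2,0,30,0,30],[2,0,55,0,30],[2,0,62,0,30],[2,0,62,0,30],[2,0,62,0,30],[2,0,62,0,30]]'; python3 -m pendant '[[0,0,2,0,30],[0,0,4,0,30],[0,0,4,0,30],[0,0,4,0,30]]'; python3 go.py 622 100.4 59 1; python3 -m pendant '[[0,0,1,0,30],[0,0,2,0,30],[0,0,2,0,30]]';  python3 go.py
```

```text
time: 28.1
eef_pos: [0.6228, 0.1009, 0.0661]
orientation: [3.141, -0.003, 0.014]
ft_force: [0.4, -0.6, -0.2]
finger_gap: 0.433
grasp_force: 60.2
time: 28.43
eef_pos: [0.6222, 0.1012, 0.0605]
orientation: [3.141, -0.0, 0.015]
ft_force: [0.6, -1.1, -0.8]
finger_gap: 0.43
grasp_force: 60.3
t 28.4 at [622.2 101.2  60.5] rpy deg [180.   -0.    0.9] F [ 0.6 -1.1 -0.8] gap 36.7 gf 60.3
shift [-0.2  0.8] 1.5 turn -0.1
time: 28.68
eef_pos: [0.6223, 0.1012, 0.059]
orientation: [3.141, -0.001, 0.015]
ft_force: [-1.0, -3.1, 5.1]
finger_gap: 0.433
grasp_force: 60.9
t 28.7 at [622.3 101.2  59. ] rpy deg [ 1.8e+02 -1.0e-01  9.0e-01] F [-1.  -3.1  5.1] gap 37.0 gf 60.9
```

```bash
python3 -m pendant '[[0,0,0,0,48],[0,0,0,0,48],[0,0,0,0,48],[0,0,0,0,48],[0,0,-40,0,48],[0,0,-80,0,48],[0,0,-100,0,48]]'; python3 -m pendant '[[-177,447,0,-90,40],[-177,447,0,-90,40],[-177,447,0,-90,40],[-177,447,0,-90,40],[-177,447,0,-90,40],[-177,447,0,-90,40],[-177,447,0,-90,40],[-177,447,0,-90,40],[-177,447,0,-90,40],[-177,447,0,-90,40],[-177,447,0,-90,40],[-177,447,0,-90,40]]'; python3 -c "
from h import *
grab('top','t8');q=cv2.imread('pics/t8.png')[170:255,145:305]
cv2.imwrite('pics/m8.png',cv2.resize(q,None,fx=5,fy=5,interpolation=2))";python3 go.py 541 63.5 150 91
```

```text
time: 29.27
eef_pos: [0.6232, 0.1017, 0.1628]
orientation: [-3.142, -0.005, 0.015]
ft_force: [1.3, 0.3, 0.3]
finger_gap: 0.558
grasp_force: 0.0
time: 30.27
eef_pos: [0.4573, -0.3332, 0.1584]
orientation: [3.141, -0.0, 1.41]
ft_force: [0.4, -0.8, -0.4]
finger_gap: 0.467
grasp_force: 0.0
t 30.3 at [ 455.1 -339.6  158.2] rpy deg [180.    0.2  81.2] F [-1.4 -6.4 -0.2] gap 39.9 gf 0.0
shift [411.4  23.4] 8.2 turn -9.8
```

View pics/m8.png

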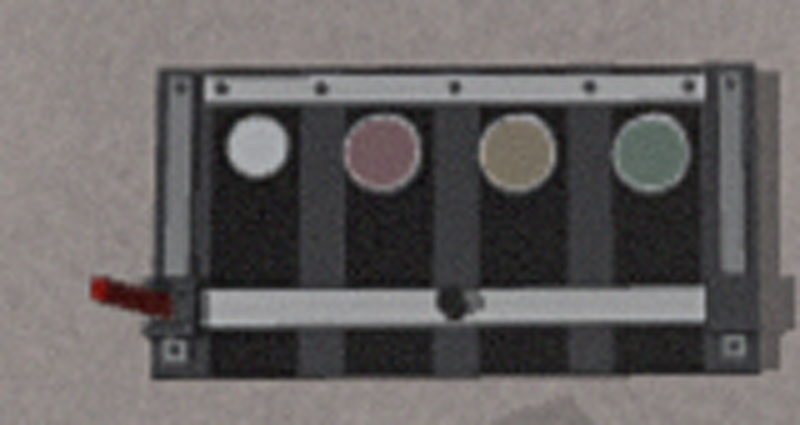

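All three dishes stand in slots: red (382,152), amber (517,152), green (651,152), each about 2 mm left of centre. I'll check in depth that none rides up on a land, then move to the knob.

```bash
python3 -c "
from h import *
d=np.load('pics/t8.npy')
for n,(x,y) in dict(red=(382,152),amber=(517,152),green=(651,152)).items():
    u0,v0=x/5+144.6,y/5+169.6
    Q=np.array([pt('top',u,v,d=d[v,u]) for u in range(int(u0)-5,int(u0)+7) for v in range(int(v0)-5,int(v0)+7) if (u-u0)**2+(v-v0)**2<30])
    c=np.median(Q[:,2]);Q=Q[abs(Q[:,2]-c)<.008]
    k=np.linalg.lstsq(np.c_[Q[:,:2]-Q[:,:2].mean(0),np.ones(len(Q))],Q[:,2],rcond=None)[0]
    print(n,pt('top',u0,v0,z=.068).round(4),'plane',k.round(3))
print('knob',pt('top',453/5+144.6,302/5+169.6,z=.103))
"
python3 -m pendant '[[411,23,8,-10,40],[411,23,8,-10,40],[411,23,8,-10,40],[411,23,8,-10,40],[411,23,8,-10,40],[411,23,8,-10,40],[411,23,8,-10,40],[411,23,8,-10,40],[411,23,8,-10,40],[411,23,8,-10,40],[411,23,8,-10,40],[411,23,8,-10,40]]';python3 go.py 541 63.5 79 91
```

```text
red [0.6211 0.1028 0.068 ] plane [-0.021 -0.021  0.068]
amber [0.622  0.0326 0.068 ] plane [-0.06  -0.023  0.068]
green [ 0.6229 -0.037   0.068 ] plane [-0.044 -0.008  0.068]
knob [0.5384261  0.06130796 0.103     ]
time: 31.32
eef_pos: [0.549, 0.0716, 0.1501]
orientation: [-3.141, -0.0, 1.582]
ft_force: [0.1, 0.6, -0.0]
finger_gap: 0.47
grasp_force: 0.0
t 31.3 at [549.   71.6 150.1] rpy deg [-180.    -0.    90.6] F [ 0.1  0.6 -0. ] gap 40.2 gf 0.0
shift [-8.  -8.1] 71.1 turn -0.4
```

All three are flat on the floors (tops at 0.068). I'll grip the knob.

```bash
python3 -m pendant '[[-8,-8,0,0,40],[-8,-8,30,0,40],[-8,-8,65,0,40],[-8,-8,69,0,40],[-8,-8,69,0,40]]'; python3 go.py 541 63.5 79 91; python3 -m pendant '[[0,0,0,0,18],[0,0,0,0,6],[0,0,0,0,6],[0,0,0,0,6],[0,0,0,0,6]]'; python3 go.py
```

```text
time: 31.73
eef_pos: [0.5403, 0.0608, 0.0803]
orientation: [-3.137, -0.0, 1.577]
ft_force: [0.3, 0.5, -0.1]
finger_gap: 0.467
grasp_force: 0.0
t 31.7 at [540.3  60.8  80.3] rpy deg [-179.8   -0.    90.4] F [ 0.3  0.5 -0.1] gap 39.9 gf 0.0
shift [2.7 0.7] 1.3 turn -0.6
time: 32.15
eef_pos: [0.5421, 0.0613, 0.0833]
orientation: [3.138, 0.001, 1.578]
ft_force: [-1.2, -2.5, 7.2]
finger_gap: 0.135
grasp_force: 58.6
t 32.1 at [542.1  61.3  83.3] rpy deg [1.798e+02 1.000e-01 9.040e+01] F [-1.2 -2.5  7.2] gap 11.5 gf 58.6
```

```bash
python3 -m pendant '[[0,4,0,0,6],[0,10,0,0,6],[0,16,0,0,6],[0,22,0,0,6],[0,28,0,0,6],[0,34,0,0,6],[0,40,0,0,6],[0,45,0,0,6],[0.5,48,0,0,6],[0.5,51,0,0,6],[0.5,51,0,0,6],[0.5,51,0,0,6]]'; python3 go.py; python3 -m pendant '[[0,1,0,0,6],[0,2,0,0,6],[0,3,0,0,6],[0,4,0,0,6],[0,4,0,0,6]]'; python3 go.py
```

```text
time: 33.15
eef_pos: [0.5934, 0.0623, 0.0833]
orientation: [3.137, 0.001, 1.579]
ft_force: [1.3, -0.7, 5.2]
finger_gap: 0.135
grasp_force: 58.5
t 33.1 at [593.4  62.3  83.3] rpy deg [179.8   0.   90.4] F [ 1.3 -0.7  5.2] gap 11.5 gf 58.5
time: 33.57
eef_pos: [0.5969, 0.0624, 0.0833]
orientation: [3.139, 0.001, 1.579]
ft_force: [-1.1, -2.0, 6.9]
finger_gap: 0.134
grasp_force: 58.8
t 33.6 at [596.9  62.4  83.3] rpy deg [179.8   0.   90.4] F [-1.1 -2.   6.9] gap 11.4 gf 58.8
```

```bash
python3 -m pendant '[[0,1,0,0,6],[0,1,0,0,6],[0,1,0,0,6]]' | grep -E 'pos|force'; python3 -m pendant '[[0,1,0,0,6],[0,1,0,0,6],[0,1,0,0,6]]'| grep -E 'pos|force'; python3 -m pendant '[[0,0.5,0,0,6],[0,0.5,0,0,6],[0,0.5,0,0,6]]'| grep -E 'pos|force'
```

```text
eef_pos: [0.5978, 0.0624, 0.0833]
ft_force: [-1.1, -1.6, 7.0]
grasp_force: 58.8
eef_pos: [0.5985, 0.0624, 0.0833]
ft_force: [-3.2, -1.4, 8.7]
grasp_force: 58.9
eef_pos: [0.5985, 0.0625, 0.0833]
ft_force: [-5.4, -1.2, 9.5]
grasp_force: 59.1
```

```bash
python3 -m pendant '[[0,0.5,0,0,6],[0,1,0,0,6],[0,1,0,0,6],[0,1,0,0,6]]' | grep -E 'pos|force'; python3 -m pendant '[[0,0,0,0,40],[0,0,0,0,40],[0,0,0,0,40],[0,0,-90,0,40],[0,0,-90,0,40],[0,0,-90,0,40],[0,0,-90,0,40]]'; python3 go.py 400 -250 200 91; python3 -m pendant '[[-260,-240,-30,0,40],[-260,-240,-30,0,40],[-260,-240,-30,0,40],[-260,-240,-30,0,40],[-260,-240,-30,0,40],[-260,-240,-30,0,40],[-260,-240,-30,0,40],[-260,-240,-30,0,40],[-260,-240,-30,0,40],[-260,-240,-30,0,40]]';python3 -c "
from h import *
grab('top','t9');q=cv2.imread('pics/t9.png')[170:255,145:305]
cv2.imwrite('pics/m9.png',cv2.resize(q,None,fx=5,fy=5,interpolation=2))"
```

```text
eef_pos: [0.5986, 0.0625, 0.0832]
ft_force: [-10.5, -2.4, 11.9]
grasp_force: 59.4
time: 35.23
eef_pos: [0.6011, 0.0626, 0.1747]
orientation: [3.135, 0.001, 1.579]
ft_force: [-0.1, 0.1, -1.0]
finger_gap: 0.468
grasp_force: 0.0
t 35.2 at [601.1  62.6 174.7] rpy deg [179.6   0.   90.5] F [-0.1  0.1 -1. ] gap 40.0 gf 0.0
shift [-311.  -203.6] -25.3 turn -0.5
time: 36.07
eef_pos: [0.3595, -0.2015, 0.2007]
orientation: [-3.14, -0.0, 1.574]
ft_force: [-0.3, 0.0, -0.4]
finger_gap: 0.47
grasp_force: 0.0
```

View pics/m9.png

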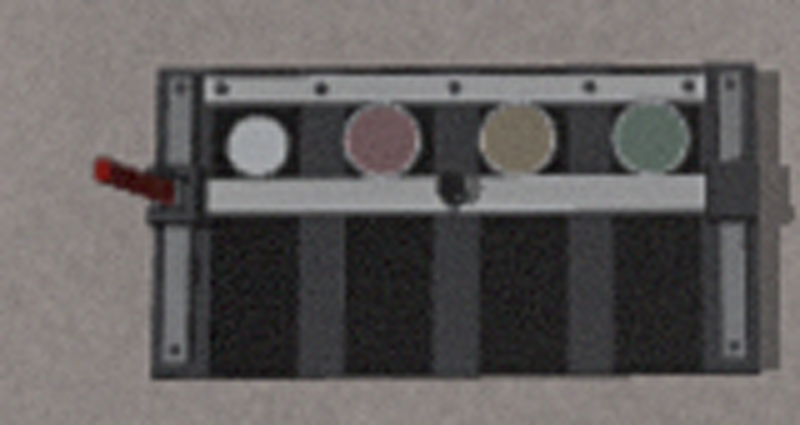

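The jaw is snug, and all three dishes are between it and the fence (row 140). The lever is still up at crop (135,180). I'll approach the lever with x ≈ 0.595.

```bash
python3 go.py 594.8 208.5 200 90.8; python3 -m pendant '[[410,235,0,0,40],[410,235,0,0,40],[410,235,0,0,40],[410,235,0,0,40],[410,235,0,0,40],[410,235,0,0,40],[410,235,0,0,40],[410,235,0,0,40],[410,235,0,0,40],[410,235,0,0,40],[410,235,0,0,40],[410,235,0,0,40]]'; python3 -m pendant '[[0,0,0,0,40],[0,0,0,0,40]]'; python3 go.py 594.8 208.5 121.5 90.8
```

```text
t 36.1 at [ 360.5 -200.2  200.5] rpy deg [-1.799e+02 -1.000e-01  9.020e+01] F [ 1.  -0.1 -0.5] gap 39.8 gf 0.0
shift [407.8 235.8] 0.5 turn -0.6
time: 37.12
eef_pos: [0.5941, 0.2187, 0.1991]
orientation: [-3.14, -0.001, 1.583]
ft_force: [-0.1, 0.6, -0.7]
finger_gap: 0.467
grasp_force: 0.0
time: 37.28
eef_pos: [0.5928, 0.2143, 0.1996]
orientation: [-3.139, 0.0, 1.581]
ft_force: [-0.1, -1.0, -0.5]
finger_gap: 0.466
grasp_force: 0.0
t 37.3 at [592.8 214.3 199.6] rpy deg [-179.9    0.    90.6] F [-0.1 -1.  -0.5] gap 39.8 gf 0.0
shift [-5.8  1.9] 78.1 turn -0.2
```

```bash
python3 -m pendant '[[-5,2,30,0,40],[-5,2,60,0,40],[-5,2,77,0,40],[-5,2,77,0,40],[-5,2,77,0,40],[-5,2,77,0,40]]'; python3 go.py 594.8 208.5 121.5 90.8
```

```text
time: 37.78
eef_pos: [0.596, 0.2073, 0.1259]
orientation: [3.139, -0.0, 1.578]
ft_force: [0.0, 0.4, 1.3]
finger_gap: 0.467
grasp_force: 0.0
t 37.8 at [596.  207.3 125.9] rpy deg [179.9  -0.   90.4] F [0.  0.4 1.3] gap 39.9 gf 0.0
shift [ 1.2 -1.2] 4.4 turn -0.4
```

```bash
python3 -m pendant '[[1,0,3,0,18],[1,0,3,0,18],[1,0,3,0,18],[1,0,3,0,18]]'; python3 go.py; python3 -m pendant '[[0,0,0,0,6],[0,0,0,0,6],[0,0,0,0,6],[0,0,0,0,6]]'; python3 go.py
```

```text
time: 38.12
eef_pos: [0.5957, 0.2086, 0.1218]
orientation: [3.141, -0.0, 1.578]
ft_force: [-0.7, -0.3, 0.8]
finger_gap: 0.208
grasp_force: 0.0
t 38.1 at [595.7 208.6 121.8] rpy deg [180.   -0.   90.4] F [-0.7 -0.3  0.8] gap 17.8 gf 0.0
time: 38.45
eef_pos: [0.5955, 0.2087, 0.1218]
orientation: [3.141, -0.0, 1.579]
ft_force: [-2.0, 0.3, 4.7]
finger_gap: 0.089
grasp_force: 58.6
t 38.5 at [595.5 208.7 121.8] rpy deg [180.   -0.   90.4] F [-2.   0.3  4.7] gap 7.6 gf 58.6
```

```bash
python3 -m pendant '[[5,0,0,0,6],[11,0,1,0,6],[16,0,2,0,6],[21,0,4,0,6],[26,0,6,0,6],[31,0,8,0,6],[35,-0.3,11,0,6],[39,-0.3,14,0,6]]'; python3 go.py; python3 -m pendant '[[4,0,4,0,6],[8,0,8,0,6],[11,0,12,0,6],[14,0,16,0,6],[16,0,21,0,6],[18,0,26,0,6],[20,0,31,0,6],[21,0,36,0,6],[22,0,42,0,6],[22,0,47,0,6],[22,0,47,0,6],[22,0,47,0,6]]'; python3 go.py
```

```text
time: 39.12
eef_pos: [0.5942, 0.2408, 0.1027]
orientation: [-3.134, 0.015, 1.576]
ft_force: [2.0, -36.6, -18.4]
finger_gap: 0.08
grasp_force: 45.4
t 39.1 at [594.2 240.8 102.7] rpy deg [-179.5    0.9   90.3] F [  2.  -36.6 -18.4] gap 6.9 gf 45.4
time: 40.12
eef_pos: [0.5951, 0.2801, 0.0666]
orientation: [3.132, -0.018, 1.582]
ft_force: [-7.2, 47.1, 34.4]
finger_gap: 0.087
grasp_force: 139.9
t 40.1 at [595.1 280.1  66.6] rpy deg [179.5  -1.   90.7] F [-7.2 47.1 34.4] gap 7.5 gf 139.9
```

```bash
python3 -m pendant '[[0,0,0,0,20],[0,0,0,0,40],[0,0,0,0,40],[0,0,0,0,40]]'; python3 go.py; python3 -m pendant '[[0,0,-60,0,40],[0,0,-110,0,40],[0,0,-130,0,40],[0,0,-130,0,40]]'; python3 -m pendant '[[-200,-240,0,0,40],[-200,-240,0,0,40],[-200,-240,0,0,40],[-200,-240,0,0,40],[-200,-240,0,0,40],[-200,-240,0,0,40],[-200,-240,0,0,40],[-200,-240,0,0,40],[-200,-240,0,0,40]]'; python3 -c "
from h import *
p,d=grab('top','t10');ps,ds=grab('side','s10')
for n,p,d in(('top',p,d),('side',ps,ds)):
    h=cv2.cvtColor(p,cv2.COLOR_RGB2HSV)
    m=((h[:,:,0]<6)|(h[:,:,0]>174))&(h[:,:,1]>150)&(h[:,:,2]>50)
    v,u=np.nonzero(m)
    Q=np.array([pt(n,a,b,d=d[b,a]) for a,b in zip(u,v)])
    k=(abs(Q[:,0]-.595)<.05)&(Q[:,1]>.18)&(Q[:,1]<.32)
    Q=Q[k];o=np.argsort(Q[:,1]);print(n,len(Q));print(Q[o][::max(1,len(Q)//12)].round(3))
"; python3 go.py
```

```text
time: 40.45
eef_pos: [0.5948, 0.2694, 0.0597]
orientation: [-3.141, 0.0, 1.578]
ft_force: [1.0, -0.1, -0.5]
finger_gap: 0.472
grasp_force: 0.0
t 40.5 at [594.8 269.4  59.7] rpy deg [-180.     0.    90.4] F [ 1.  -0.1 -0.5] gap 40.3 gf 0.0
time: 40.78
eef_pos: [0.5974, 0.2698, 0.1981]
orientation: [3.129, -0.003, 1.578]
ft_force: [0.3, -0.3, 1.3]
finger_gap: 0.465
grasp_force: 0.0
time: 41.53
eef_pos: [0.3536, 0.0661, 0.19]
orientation: [-3.14, 0.0, 1.575]
ft_force: [0.5, -0.3, 0.5]
finger_gap: 0.468
grasp_force: 0.0
top 99
[[0.596 0.214 0.081]
 [0.597 0.219 0.078]
 [0.598 0.226 0.072]
 [0.593 0.232 0.081]
 [0.591 0.237 0.081]
 [0.591 0.242 0.079]
 [0.595 0.246 0.086]
 [0.595 0.252 0.083]
 [0.596 0.257 0.081]
 [0.593 0.265 0.083]
 [0.596 0.273 0.08 ]
 [0.593 0.278 0.08 ]
 [0.593 0.286 0.08 ]]
side 35
[[0.593 0.207 0.088]
 [0.593 0.214 0.086]
 [0.594 0.223 0.079]
 [0.591 0.226 0.083]
 [0.591 0.234 0.076]
 [0.593 0.236 0.084]
 [0.598 0.238 0.075]
 [0.594 0.246 0.075]
 [0.592 0.25  0.073]
 [0.593 0.252 0.076]
 [0.592 0.256 0.078]
 [0.591 0.261 0.079]
 [0.599 0.262 0.074]
 [0.587 0.269 0.085]
 [0.595 0.269 0.081]
 [0.586 0.276 0.085]
 [0.596 0.278 0.079]
 [0.594 0.283 0.065]]
t 41.6 at [356.6  67.3 190.4] rpy deg [179.9   0.   90.3] F [ 0.6  0.5 -0.6] gap 40.1 gf 0.0
```

```bash
python3 -c "
from h import *
for f in('t0','t10','s0','s10'):
    n='top' if f[0]=='t' else 'side'
    p=cv2.imread(f'pics/{f}.png');d=np.load(f'pics/{f}.npy')
    h=cv2.cvtColor(p,cv2.COLOR_BGR2HSV)
    m=((h[:,:,0]<6)|(h[:,:,0]>174))&(h[:,:,1]>150)&(h[:,:,2]>50)
    v,u=np.nonzero(m)
    Q=np.array([pt(n,a,b,d=d[b,a]) for a,b in zip(u,v)])
    Q=Q[(abs(Q[:,0]-.593)<.03)&(Q[:,1]>.18)&(Q[:,1]<.3)&(abs(Q[:,2]-.08)<.03)]
    k=np.polyfit(Q[:,1]-.25,Q[:,2],1);k2=np.polyfit(Q[:,1]-.25,Q[:,0],1);print(f,len(Q),'z',k.round(4),'x',k2.round(4),'ymax',Q[:,1].max().round(3))
d=np.load('pics/t10.npy')
p=cv2.imread('pics/t10.png');q=p[170:255,145:305]
a=cv2.resize(q,None,fx=5,fy=5,interpolation=2);cv2.imwrite('pics/m10.png',a)
"
```

```text
t0 114 z [0.052  0.0809] x [-0.0296  0.5894] ymax 0.286
t10 99 z [0.0284 0.0788] x [-0.0135  0.593 ] ymax 0.286
s0 37 z [0.0385 0.0806] x [-0.0116  0.5894] ymax 0.282
s10 35 z [-0.0593  0.0796] x [0.0009 0.5925] ymax 0.283
```

View pics/m10.png

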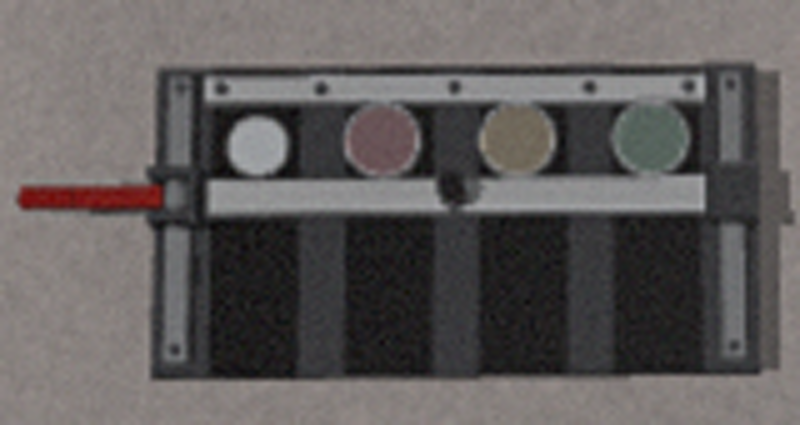

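The lever lies flat, matching its start slope in both cameras, with its tip at crop (20,197). Red (382,140), amber (517,140) and green (651,138) are snug between jaw and fence. The target is on its rest and the arm is clear, so I'm handing in.

```bash
python3 -c "
from cell import sign_off
print(sign_off())"
```

```text
the job is handed in; nothing more can be done
None
```

The job is handed in: the red, amber and green dishes stand in slots 2, 1 and 0 against the fence with the jaw snug and the lever flat, and the target lies white face up on the white rest; `sign_off` gave no verdict, so this rests on my last images.

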